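# Fetch the blue lens from the slide-lid case to the lens stand

### The arm

A 6-joint arm with a two-finger parallel gripper is mounted at the origin on the work surface. World frame = base frame: x ahead of the robot, y to its left, z up, the work surface at z = 0. Lengths are in m, angles in rad, forces in N, time in s.
With the tool pointing down it reaches from about 0.3 to 0.85 m from the base axis. Payload 4.2 kg.
Tool frame: the origin (TCP) lies midway between the tips of the shut fingers; the grasp point (between the pads) lies 19 mm behind it (pinch_z is the z of the grasp point in the tool frame, in m); z points along the fingers, y is the line along which they close (so a half turn about z gives the same grasp; the last joint's range is limited). The gripper opens to 91 mm and grips with 3 to 60 N. Pads are 32 mm wide; open, the fingers measure 118 mm over their backs; the gripper's body (76 mm by 178 mm) begins 60 mm behind the grasp point.
Start: joints at [1.094, 0.32, 1.565, -0, 1.257, -0.02], TCP at [0.254, 0.516, 0.214] pointing down, gripper open.
Joint ranges: [-3.11, 3.11], [-0.84, 2.01], [0.21, 2.61], [-1.34, 4.49], [0.05, 2.63], [-2.56, 2.56]. Speed limits (rad/s): [2.57, 2.57, 3.14, 3.14, 3.14, 3.14].

### API

Orientations are given as a rotation vector (axis times angle).
In Python, from bench import state, read_camera, finish_job, pinch_z gives the robot as it stands.
- The arm moves only by the tool arm_command, never from a script. Its argument "motion" is a list of rows, each a list of 3 entries, a list of its own where there are three numbers: the shift along the world's x, y, z in units of 30 mm (1.0 is 30 mm), then the turn, a rotation vector about the world's x, y, z in units of 8 degrees (1.0 is 8 degrees), then the opening, from 0 (shut) to 1 (fully open). A call has 1 to 8 rows; each row shifts and turns the commanded pose from where the row before left it; what a row does not reach is not made up. A row lasts 1/10 s, in which the tool goes at most 50 mm and 8.59 degrees, less where a joint would pass 70% of its speed; a pose out of reach is approached as far as the arm can. A call is refused whole if a number of a shift passes 1 or a number of a turn 1, either way. A call with a gripper value outside its range is refused whole. The fingers move at their own pace and stop on an object; the grip force is fixed at half the most. Time passes only in rows, so rows that do not move let the fingers close. It gives the time, the measured TCP pose, the force, the opening and the grip force at its end, in the units of the state.
- state(): the state, without advancing time (a new reading comes with each control period).
- read_camera(name): name is "scene" or "top"; returns a dict with "frame" (400x640x3 uint8, blue, green, red), "fov_y" (degrees; the focal length in pixels is half the picture's height over the tangent of half this angle, whatever the lens; pixels are square), "cx", "cy" (the principal point, pixels), "world_to_cam" (4x4, takes a point from world to camera coordinates). Camera axes: x right, y down, z forward; pixel columns grow to the right and rows downward; lengths in m; the calibration is good to about 2 mm. A picture is of the moment at which its call begins. There is no depth.
- finish_job(): hands the job in; it is judged then, once.
The state is a dict: "time_s": time; "joint_pos": joint angles; "joint_vel": joint speeds; "effort": joint torques, N m; "eef_pos": TCP position; "eef_rot": TCP orientation; "contact_force": force on the tool from outside, world axes, zero at the start; "torque": the same for the moment, N m; "width": finger opening in m; "finger_force": force on a finger pad.
Only numpy, scipy, OpenCV 4.12 (cv2) and the standard library are available. Lean on these libraries where they do the work, as an engineer would, in place of code of your own. Each camera call takes 0.05 s, during which the arm holds its last target. There are 200 camera calls.

### The job

Open the lens case by pressing lightly on the ribbed grip of its clear sliding lid and drawing the lid toward you, never pressing harder than 20 N on the thin lid, until all three lenses lie well clear. Then lift out the blue lens and set it down gently, upright and fully home, in the cup of the lens stand. Leave the lid open, the other two lenses in their wells and everything else on the desk where it is.

Things in the scene. Friction and masses are not known exactly. Their poses are not given: they have to be found in the camera images.
- case: Grey lens case, 170 long (x) x 186 wide (y) x 47 high, fixed to the desk. Origin: centre of its underside, on the desk; x points from its front (nearest the robot, where the lid comes out) to its rear wall. The rear wall (inner face at x = +77) and the 9 wide lips along both long sides rise to 47 above the desk, the front wall to 37.
- wells (a point): Point on the case, centre of the middle of three round wells (42 across, 4 deep, floor 10 above the desk) in the black deck, whose top is 14 above the desk. They lie in a row along the case's y axis, 52 apart, centres at x = +26 of the case, 51 in front of the rear wall. Axes as the case's. One lens stands in each, in any order.
- lid (a joint): Opening of the lid in m: 0 shut, grows as it slides along the case's -x axis; stop at 0.125. At 0.10 its rear edge is 30 in front of the lenses. Groove friction (about 4 N of pull) holds it where left. It cannot be gripped: a fingertip pressed on the ribbed grip drags it, and slips if pressed too lightly (some 7 to 12 N is needed, depending on the fingertip).
- lid_pad (a point): Centre of the top of the black ribbed rubber grip on the lid, 34 (x) x 76 (y), 43.5 above the desk while shut; moves with the lid. The lid is a thin clear acrylic sheet 162 x 175 x 4; the grip's centre is 25 behind its front edge, at x = -60, y = 0 of the case when shut. There is play in its grooves: once the grip is past the case's front the lid tips under the finger, up to 2.5 down at the grip.
- lens_blue_mid (a point): Blue-ringed round slit-lamp lens, 38 across x 24 high, about 45 g, upright; the point is its centre, 12 above its underside. In its well its underside is 10 above the desk and 20 of its height stands above the deck.
- lens_red_mid (a point): Red-ringed lens, same size; the point is its centre. Stays in its well.
- lens_gold_mid (a point): Gold (brass) ringed lens, same size; the point is its centre. Stays in its well.
- stand_seat (a point): Lens stand: round aluminium foot 72 across x 14 high, fixed to the desk, with an open cup on it, 52 across outside, 42 across inside, 8 deep (rim 22 above the desk). The point is the centre of the cup's floor, 14 above the desk; a lens fully home stands on it.
- steel_jar: Lidded stainless jar, 76 across x 71 high; origin at the centre of its underside. Bystander.
- drop_bottle: White eye-drop bottle with blue cap, 30 across x 65 high; origin at the centre of its underside. Bystander.
- stamp: Small blue and white hand stamp, 34 x 30 x 56 high; origin at the centre of its underside. Bystander.
There are look-alikes about, which are no part of the job. Of the things that look like the part that bears stand_seat, the middle-sized one is meant.

How it is judged:
On the way, in this order (a step that is already met when the one before it is completed fails the run):
1. the lid is drawn open by at least 85 mm (value of joint lid above 0.085 m), for 0.2 s.
2. the blue lens is lifted clear of the case, upright (height (world z) of lens_blue_mid above 0.065 m and angle between lens_blue_mid's own z axis and vertical below 0.35 rad), for 0.1 s.
At the end, for the whole second after the job is handed in: The blue lens stands upright (within 0.1 rad), released and at rest on the floor of the stand's cup (centre within 4 mm of the cup's axis, underside within about 2.5 mm of its floor); the red and gold lenses are in their wells (moved less than 8 mm); the lid is still open by at least 80 mm (horizontal distance between lens_blue_mid and stand_seat below 0.004 m and z of lens_blue_mid in the frame of stand_seat between 0.009 and 0.0145 m and angle between lens_blue_mid's own z axis and vertical below 0.1 rad and contact force between the fingers and lens_blue below 0.1 N and linear speed of lens_blue below 0.02 m/s and distance of each of lens_red_mid, lens_gold_mid from where it was at the start of the episode below 0.008 m and value of joint lid above 0.08 m); the robot touches nothing.
It fails at once if the lid is pressed with more than 20 N (contact force between any of the fingers, the arm and lid above 20 N).
It fails at once if the blue lens is dropped (falls free faster than 0.4 m/s) (linear speed of lens_blue above 0.4 m/s and contact force between the fingers and lens_blue below 0.05 N).
It fails at once if the red or gold lens is taken from its well (distance of any of lens_red_mid, lens_gold_mid from where it was at the start of the episode above 0.012 m).
It fails at once if a bystander is shifted by more than 15 mm (distance of any of steel_jar, drop_bottle, stamp from where it was at the start of the episode above 0.015 m).
It also fails if it takes over 72 s, if anything falls off the work surface, if the arm or the gripper's body presses on something with over 40 N, if the wrist force passes 120 N, or if a joint passes its speed limit or range.

## Working session

There is one attempt and no reset: what is moved stays moved. The work goes in short steps, Python scripts to look and compute and a tool call to move; the robot and the scene stay as the last step left them, time stands still between calls to the robot, and variables do not carry over. Pictures are saved under pics/ and viewed, at most 10 in all, crops included, and the job is handed in when it is done.

Besides the shell and the picture viewer there is one more tool, called after "Emit:" as a command line: name --argument value ..., lists and objects as JSON in quotes. arm_command: Moves the arm, as the interface text tells. Its arguments: {"type":"object","properties":{"motion":{"type":"array","items":{"type":"array"}}},"required":["motion"]}

```bash
mkdir -p pics
cat > h.py <<'E'
import numpy as np, cv2
from bench import state, read_camera, finish_job, pinch_z
def K(c):
    f=c["frame"].shape[0]/2/np.tan(np.radians(c["fov_y"])/2); return f
def ray(c,u,v):
    f=K(c); T=np.array(c["world_to_cam"]); R=T[:3,:3]; o=-R.T@T[:3,3]
    return o, R.T@np.array([(u-c["cx"])/f,(v-c["cy"])/f,1.0])
def onz(c,u,v,z):
    o,d=ray(c,u,v); return o+d*(z-o[2])/d[2]
def proj(c,p):
    T=np.array(c["world_to_cam"]); q=T[:3,:3]@np.array(p)+T[:3,3]; f=K(c)
    return np.array([c["cx"]+f*q[0]/q[2], c["cy"]+f*q[1]/q[2]])
E
python3 - <<'E'
from h import *
print(state(), pinch_z)
for n in("scene","top"):
    c=read_camera(n); np.save(f"{n}0.npy",c,allow_pickle=True)
    print(n,c["fov_y"],c["cx"],c["cy"],np.round(c["world_to_cam"],3).tolist(), ray(c,0,0)[0])
    cv2.imwrite(f"pics/{n}0.png",c["frame"])
E
```

```text
{'time_s': 0.0, 'joint_pos': array([ 1.09397964e+00,  3.20290597e-01,  1.56568725e+00, -1.91642616e-05,
        1.25742932e+00, -2.00267733e-02]), 'joint_vel': array([ 0.0013863 ,  0.0006354 , -0.00165661, -0.00010529, -0.00254671,
        0.0009622 ]), 'effort': array([ 4.16696439e-04, -4.12467599e+01, -2.31975603e+01,  7.28271296e-02,
        4.55469999e-02, -1.35357832e-04]), 'eef_pos': array([0.25339326, 0.51557268, 0.21311787]), 'eef_rot': array([-7.11195630e-01, -3.05959238e+00,  2.76938682e-03]), 'contact_force': array([ 0.00133468,  0.33055768, -0.49667318]), 'torque': array([0.00892282, 0.05886072, 0.07782422]), 'finger_force': 0.0, 'width': 0.09091494684540853} -0.0188
scene 47.66057226420603 323.1286762353204 202.2311511661826 [[0.758, 0.652, -0.009, -0.417], [0.505, -0.596, -0.624, -0.242], [-0.412, 0.469, -0.781, 1.281], [0.0, 0.0, 0.0, 1.0]] [ 0.96610312 -0.47303005  0.84685535]
top 47.52493435822002 326.5679448687867 199.59201155737694 [[-0.025, -1.0, -0.008, 0.006], [-0.988, 0.026, -0.154, 0.559], [0.154, 0.004, -0.988, 0.978], [0.0, 0.0, 0.0, 1.0]] [ 0.40222477 -0.01290207  1.05242255]
```

View pics/scene0.png

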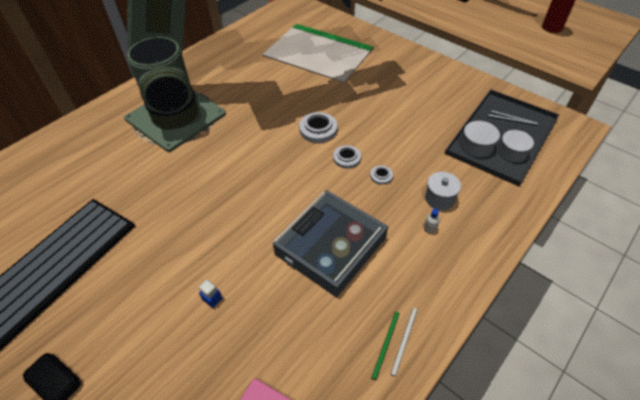

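View pics/top0.png

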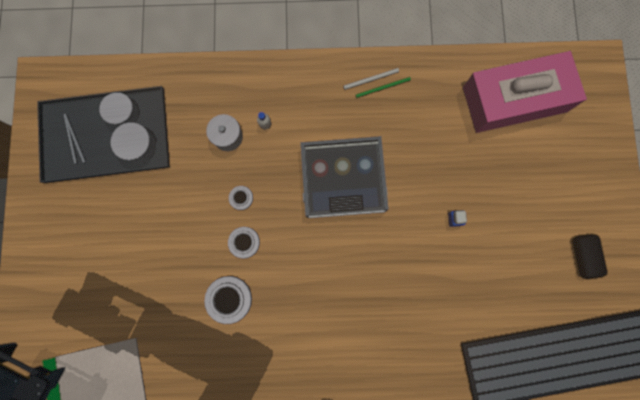

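The scene view shows the case at about (331,240), with the lens row running (326,262) blue, (341,245) gold and (355,230) red. In the top view the lenses are at red (320,168), gold (342,166) and blue (365,164), and the grip is at (346,204).

There are three stand look-alikes in the top view: small (240,197), middle (243,242) and large (228,299). The middle-sized one at (243,242) is meant; it's also at (347,156) in the scene view. I'll measure and confirm with one crop.

Run:
```python
from h import *
t=np.load("top0.npy",allow_pickle=True).item(); s=np.load("scene0.npy",allow_pickle=True).item()
f=t["frame"]; g=cv2.cvtColor(f,cv2.COLOR_BGR2GRAY); hsv=cv2.cvtColor(f,cv2.COLOR_BGR2HSV)
def blobs(c,m,x0,y0,x1,y1,name,z,amin=20):
    mm=np.zeros_like(m); mm[y0:y1,x0:x1]=m[y0:y1,x0:x1]
    for k in cv2.findContours(mm,cv2.RETR_EXTERNAL,cv2.CHAIN_APPROX_NONE)[0]:
        if cv2.contourArea(k)>=amin:
            r=cv2.minAreaRect(cv2.convexHull(k)); e=cv2.fitEllipse(k)
            print(name,"area",cv2.contourArea(k),"rect",np.round(r[0],1),np.round(r[1],1),round(r[2],1),"ell",np.round(e[0],1),np.round(e[1],1),"->",np.round(onz(c,*e[0],z),4),"rect->",np.round(onz(c,*r[0],z),4))
            return r
sat=hsv[...,1]
stand=((sat<70)&(g>90)).astype(np.uint8)*255
for b in((222,180,260,215),(220,220,268,265),(195,268,260,330)): blobs(t,stand,*b,"foot top",0.014,100)
dark=(g<60).astype(np.uint8)*255
for b in((222,180,260,215),(222,222,265,263),(200,270,256,328)): blobs(t,dark,*b,"cup dark",0.018)
blobs(t,(g<45).astype(np.uint8)*255,320,190,375,216,"pad",0.0435,60)
nw=((sat<100)).astype(np.uint8)*255
r=blobs(t,nw,290,130,400,225,"case",0.047,2000)
print("corners",[np.round(onz(t,*p,0.04),4).tolist() for p in cv2.boxPoints(r)])
a=cv2.resize(f[130:225,200:400],None,fx=4,fy=4,interpolation=cv2.INTER_CUBIC)
b=cv2.resize(f[215:270,200:290],None,fx=4,fy=4,interpolation=cv2.INTER_CUBIC)
o=np.zeros((600,800,3),np.uint8); o[:380]=a; o[380:600,:360]=b
b=cv2.resize(s["frame"][135:180,315:405],None,fx=4,fy=4,interpolation=cv2.INTER_CUBIC); o[400:580,400:760]=b
cv2.imwrite("pics/crop1.png",o)
```

```text
foot top area 440.0 rect [240.5 197.5] [23. 23.] 90.0 ell [240.4 197.4] [23.5 23.9] -> [0.5744 0.1911 0.014 ] rect-> [0.5742 0.1909 0.014 ]
foot top area 759.5 rect [243.5 242.5] [31. 31.] 90.0 ell [243.3 242.2] [30.7 31.6] -> [0.4707 0.1841 0.014 ] rect-> [0.4699 0.1837 0.014 ]
foot top area 1708.5 rect [227.  299.5] [47. 46.] 90.0 ell [227.3 299.8] [45.8 47.5] -> [0.3428 0.2196 0.014 ] rect-> [0.3434 0.2203 0.014 ]
cup dark area 91.5 rect [239.5 197. ] [10. 11.] 90.0 ell [239.7 196.9] [10.5 11.2] -> [0.5749 0.1921 0.018 ] rect-> [0.5747 0.1925 0.018 ]
cup dark area 180.0 rect [242.5 241.5] [15. 15.] 90.0 ell [242.6 241.8] [14.8 15.7] -> [0.4713 0.1851 0.018 ] rect-> [0.472  0.1852 0.018 ]
cup dark area 468.5 rect [226.3 299.9] [25.1 24.5] 78.7 ell [226.3 300. ] [23.9 25.1] -> [0.3425 0.221  0.018 ] rect-> [0.3427 0.221  0.018 ]
case area 6268.5 rect [343.2 177. ] [77.2 85.5] 85.6 ell [343.4 176.8] [88.9 97.4] -> [ 0.6098 -0.0479  0.047 ] rect-> [ 0.6095 -0.0474  0.047 ]
corners [[0.6963, 0.0547, 0.04], [0.7065, -0.142, 0.04], [0.5277, -0.1474, 0.04], [0.5179, 0.0442, 0.04]]
```

View pics/crop1.png

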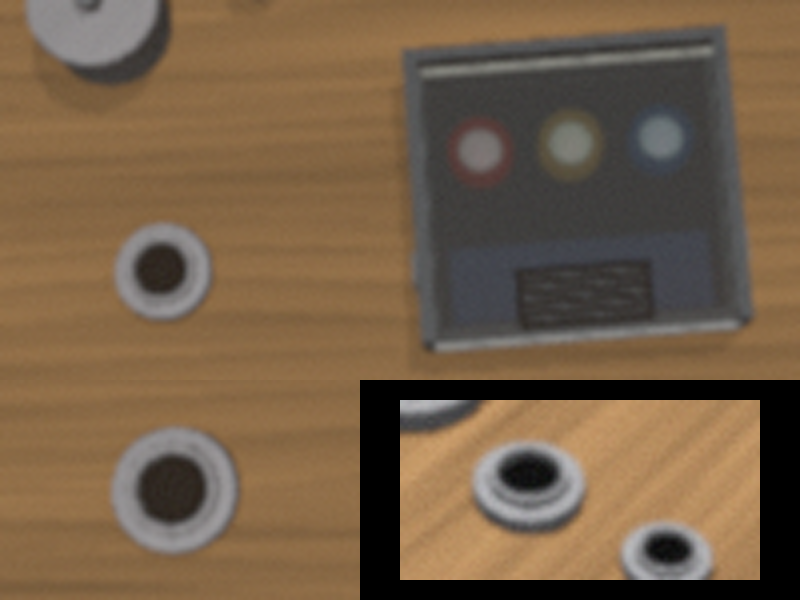

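The crop confirms the middle stand (crop (173,490), original about (243,242)): a foot about 31 px across with an open dark cup. The grip is at crop (587,295), and the lenses are at crop (480,150) red, (571,143) gold and (660,137) blue. Next I work out positions and the case yaw.

Run:
```python
from h import *
t=np.load("top0.npy",allow_pickle=True).item(); s=np.load("scene0.npy",allow_pickle=True).item()
px=lambda u,v:(200+u/4-.375,130+v/4-.375)
P=lambda u,v,z:onz(t,*px(u,v),z)
pad=np.mean([P(*p,.0435) for p in((517,268),(652,262),(655,320),(522,328))],0)
R,G,B=[P(*p,.034) for p in((480,150),(571,143),(660,137))]
print("pad",pad,"R",R,"G",G,"B",B)
d=R-B; yaw=np.arctan2(-d[0],d[1]); print("yaw deg",np.degrees(yaw),np.linalg.norm(d)/2)
ex=np.array([np.cos(yaw),np.sin(yaw),0]); ey=np.array([-np.sin(yaw),np.cos(yaw),0])
print("origin from pad",pad+.06*ex,"from gold",G-.026*ex)
# scene check: lenses, stand
o=(R+G+B)/3-.026*ex
for n,p in(("blue",np.r_[(o+.026*ex-.052*ey)[:2],.034]),("stand",np.r_[.4713,.185,.018])): print(n,proj(s,p))
g=cv2.cvtColor(s["frame"],cv2.COLOR_BGR2GRAY); m=np.zeros_like(g); m[143:168,330:363]=(g[143:168,330:363]<60)*255
k=max(cv2.findContours(m,0,1)[0],key=cv2.contourArea); e=cv2.fitEllipse(k); print("scene cup",e, onz(s,*e[0],.018))
# stand foot outer circle on scene
```

```text
pad [ 0.54999071 -0.05252849  0.0435    ] R [0.63669582 0.00549558 0.034     ] G [ 0.63939786 -0.04680364  0.034     ] B [ 0.64154426 -0.09795344  0.034     ]
yaw deg 2.6833741075624995 0.05178128933028653
origin from pad [ 0.60992493 -0.04971949  0.0435    ] from gold [ 0.61342637 -0.04802087  0.034     ]
blue [325.70534928 259.666251  ]
stand [346.9861571  153.34362046]
scene cup ((346.5242614746094, 152.94886779785156), (8.087939262390137, 12.8567533493042), 89.35509490966797) [0.4695077  0.18534062 0.018     ]
```

Emit:
arm_command --motion '[[[0.5, -1, 0], [0, 0, -1], 0], [[0.5, -1, 0], [0, 0, -1], 0], [[0.5, -1, 0], [0, 0, -1], 0], [[0.5, -1, 0], [0, 0, -1], 0], [[0.5, -1, 0], [0, 0, -1], 0], [[0.5, -1, 0], [0, 0, -1], 0], [[0.5, -1, 0], [0, 0, -1], 0], [[0.5, -1, 0], [0, 0, 0], 0]]'

```text
time_s: 0.9
eef_pos: [0.3738, 0.2747, 0.2137]
eef_rot: [-2.067, -2.366, 0.001]
contact_force: [0.4, 0.9, -0.1]
width: 0.0301
finger_force: 0.0
```

Emit:
arm_command --motion '[[[0.53, -1, 0], [0, 0, -0.6], 0], [[0.53, -1, 0], [0, 0, 0], 0], [[0.53, -1, 0], [0, 0, 0], 0], [[0.53, -1, 0], [0, 0, 0], 0], [[0.53, -1, 0], [0, 0, 0], 0], [[0.53, -1, 0], [0, 0, 0], 0], [[0.53, -1, -0.3], [0, 0, 0], 0], [[0.53, -1, -0.3], [0, 0, 0], 0]]'

```text
time_s: 1.7
eef_pos: [0.5012, 0.0347, 0.1957]
eef_rot: [2.162, 2.279, 0.0]
contact_force: [0.6, 0.4, -0.7]
width: 0.0004
finger_force: 0.0
```

Emit:
arm_command --motion '[[[0.53, -1, -0.5], [0, 0, 0], 0], [[0.53, -1, -0.7], [0, 0, 0], 0], [[0.53, -0.9, -1], [0, 0, 0], 0], [[0, 0, -1], [0, 0, 0], 0], [[0, 0, -0.8], [0, 0, 0], 0], [[0, 0, 0], [0, 0, 0], 0], [[0, 0, 0], [0, 0, 0], 0]]'

```text
time_s: 2.4
eef_pos: [0.5486, -0.0509, 0.0761]
eef_rot: [-2.162, -2.279, 0.0]
contact_force: [0.0, 0.2, 0.2]
width: 0.0003
finger_force: 0.0
```

Run:
```python
from h import *
s=state(); print(s["eef_pos"],s["contact_force"],s["width"])
t=read_camera("top"); c=read_camera("scene")
o=np.zeros((400,800,3),np.uint8)
o[:,:400]=cv2.resize(t["frame"][140:240,290:390],None,fx=4,fy=4); o[:,400:]=cv2.resize(c["frame"][180:280,270:370],None,fx=4,fy=4)
cv2.imwrite("pics/pre.png",o)
```

```text
[ 0.54855282 -0.05089515  0.07605223] [0.01607332 0.20902756 0.18991605] 0.00028725019604283677
```

View pics/pre.png

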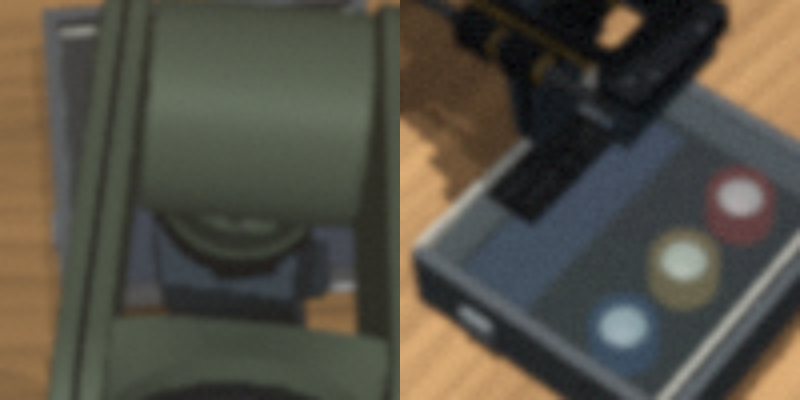

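The right panel shows the shut fingertips just above the ribbed grip, at about (590,110), with the lenses visible under the lid. I'll descend carefully from here.

Emit:
arm_command --motion '[[[0, 0, -0.4], [0, 0, 0], 0], [[0, 0, -0.3], [0, 0, 0], 0], [[0, 0, -0.15], [0, 0, 0], 0], [[0, 0, -0.05], [0, 0, 0], 0], [[0, 0, 0], [0, 0, 0], 0], [[0, 0, -0.03], [0, 0, 0], 0], [[0, 0, -0.03], [0, 0, 0], 0], [[0, 0, 0], [0, 0, 0], 0]]'

```text
time_s: 3.3
eef_pos: [0.5486, -0.0509, 0.0472]
eef_rot: [2.162, 2.279, 0.0]
contact_force: [-0.3, 0.0, 0.4]
width: 0.0003
finger_force: 0.0
```

Emit:
arm_command --motion '[[[0, 0, -0.03], [0, 0, 0], 0], [[0, 0, -0.03], [0, 0, 0], 0], [[0, 0, 0], [0, 0, 0], 0]]'

```text
time_s: 3.6
eef_pos: [0.5484, -0.0509, 0.0453]
eef_rot: [-2.162, -2.279, 0.0]
contact_force: [0.9, -0.5, -0.1]
width: 0.0005
finger_force: 0.0
```

Emit:
arm_command --motion '[[[0, 0, -0.02], [0, 0, 0], 0], [[0, 0, -0.02], [0, 0, 0], 0], [[0, 0, 0], [0, 0, 0], 0]]'

```text
time_s: 3.9
eef_pos: [0.5485, -0.0509, 0.0441]
eef_rot: [-2.162, -2.279, 0.0]
contact_force: [0.2, -0.1, 1.1]
width: 0.0003
finger_force: 0.0
```

Emit:
arm_command --motion '[[[0, 0, -0.01], [0, 0, 0], 0], [[0, 0, -0.01], [0, 0, 0], 0], [[0, 0, 0], [0, 0, 0], 0]]'

```text
time_s: 4.2
eef_pos: [0.5486, -0.051, 0.0437]
eef_rot: [2.162, 2.279, 0.0]
contact_force: [-0.1, 0.2, 1.6]
width: 0.0005
finger_force: 0.7
```

Emit:
arm_command --motion '[[[0, 0, -0.01], [0, 0, 0], 0], [[0, 0, 0], [0, 0, 0], 0]]'

```text
time_s: 4.4
eef_pos: [0.5486, -0.0509, 0.0436]
eef_rot: [2.162, 2.279, 0.0]
contact_force: [0.2, 0.4, 4.4]
width: 0.0003
finger_force: 2.2
```

Emit:
arm_command --motion '[[[0, 0, -0.01], [0, 0, 0], 0], [[0, 0, 0], [0, 0, 0], 0]]'

```text
time_s: 4.6
eef_pos: [0.5486, -0.0509, 0.0436]
eef_rot: [2.162, 2.279, 0.0]
contact_force: [-1.4, 0.1, 6.6]
width: 0.0006
finger_force: 3.3
```

Emit:
arm_command --motion '[[[0, 0, -0.01], [0, 0, 0], 0], [[0, 0, 0], [0, 0, 0], 0]]'

```text
time_s: 4.8
eef_pos: [0.5486, -0.0509, 0.0435]
eef_rot: [2.162, 2.279, 0.0]
contact_force: [-1.5, 0.1, 7.8]
width: 0.0003
finger_force: 4.2
```

Emit:
arm_command --motion '[[[0, 0, -0.01], [0, 0, 0], 0], [[0, 0, -0.005], [0, 0, 0], 0], [[0, 0, 0], [0, 0, 0], 0], [[-0.05, -0.002, 0], [0, 0, 0], 0], [[-0.05, -0.002, 0], [0, 0, 0], 0], [[-0.05, -0.002, 0], [0, 0, 0], 0]]'

```text
time_s: 5.4
eef_pos: [0.5473, -0.0512, 0.0437]
eef_rot: [2.158, 2.275, 0.008]
contact_force: [4.2, 1.7, 5.2]
width: 0.0001
finger_force: 2.9
```

Emit:
arm_command --motion '[[[0, 0, -0.01], [0, 0, 0], 0], [[0, 0, -0.01], [0, 0, 0], 0], [[0, 0, 0], [0, 0, 0], 0]]'

```text
time_s: 5.7
eef_pos: [0.5471, -0.0512, 0.0436]
eef_rot: [2.158, 2.275, 0.008]
contact_force: [1.9, 0.7, 9.8]
width: 0.0002
finger_force: 5.0
```

Emit:
arm_command --motion '[[[-0.05, -0.002, -0.005], [0, 0, 0], 0], [[-0.05, -0.002, 0], [0, 0, 0], 0], [[-0.05, -0.002, 0], [0, 0, 0], 0], [[-0.05, -0.002, 0], [0, 0, 0], 0], [[-0.05, -0.002, 0], [0, 0, 0], 0]]'

```text
time_s: 6.2
eef_pos: [0.5406, -0.0515, 0.0436]
eef_rot: [2.157, 2.274, 0.01]
contact_force: [4.6, 0.8, 9.7]
width: 0.0008
finger_force: 4.6
```

Emit:
arm_command --motion '[[[-0.08, -0.004, 0], [0, 0, 0], 0], [[-0.08, -0.004, 0], [0, 0, 0], 0], [[-0.08, -0.004, 0], [0, 0, 0], 0], [[-0.08, -0.004, 0], [0, 0, 0], 0], [[0, 0, 0], [0, 0, 0], 0]]'

```text
time_s: 6.7
eef_pos: [0.5305, -0.052, 0.0436]
eef_rot: [2.158, 2.274, 0.009]
contact_force: [3.1, 1.8, 9.7]
width: 0.0003
finger_force: 5.0
```

Run:
```python
from h import *
s=state(); print(s["eef_pos"],s["contact_force"],s["width"])
c=read_camera("scene"); a=np.load("scene0.npy",allow_pickle=True).item()["frame"]
o=np.zeros((480,800,3),np.uint8)
for i,f in enumerate((a,c["frame"])): o[:,i*400:i*400+400]=cv2.resize(f[180:300,270:370],None,fx=4,fy=4)
cv2.imwrite("pics/drag.png",o)
```

```text
[ 0.53048462 -0.05201041  0.04355085] [3.08330523 1.8469673  9.6691067 ] 0.0002956605936088871
```

View pics/drag.png

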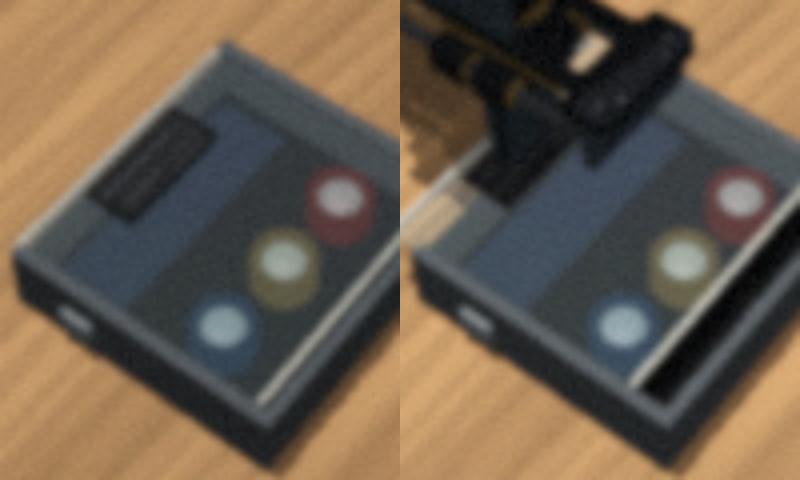

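The right panel shows the lid's rear edge, at about (720,290), well forward of the rear wall, so the grip drags the lid without slipping. I'll keep pulling and watch the force.

Emit:
arm_command --motion '[[[-0.1, -0.005, 0], [0, 0, 0], 0], [[-0.1, -0.005, 0], [0, 0, 0], 0], [[-0.1, -0.005, 0], [0, 0, 0], 0], [[-0.1, -0.005, 0], [0, 0, 0], 0]]'

```text
time_s: 7.15
eef_pos: [0.5187, -0.0526, 0.0433]
eef_rot: [2.158, 2.274, 0.009]
contact_force: [3.2, 1.1, 8.1]
width: 0.0005
finger_force: 3.8
```

Emit:
arm_command --motion '[[[-0.1, -0.005, 0], [0, 0, 0], 0], [[-0.1, -0.005, 0], [0, 0, 0], 0], [[-0.1, -0.005, 0], [0, 0, 0], 0]]'

```text
time_s: 7.45
eef_pos: [0.5094, -0.0531, 0.043]
eef_rot: [2.158, 2.274, 0.008]
contact_force: [4.0, 1.0, 6.8]
width: 0.0006
finger_force: 3.1
```

Emit:
arm_command --motion '[[[-0.1, -0.005, 0], [0, 0, 0], 0], [[-0.1, -0.005, 0], [0, 0, 0], 0]]'

```text
time_s: 7.65
eef_pos: [0.5032, -0.0534, 0.0429]
eef_rot: [2.158, 2.275, 0.008]
contact_force: [3.7, 1.1, 4.3]
width: 0.0001
finger_force: 2.7
```

Emit:
arm_command --motion '[[[0, 0, -0.015], [0, 0, 0], 0], [[0, 0, -0.015], [0, 0, 0], 0], [[0, 0, 0], [0, 0, 0], 0]]'

```text
time_s: 7.95
eef_pos: [0.5027, -0.0534, 0.0426]
eef_rot: [2.159, 2.275, 0.007]
contact_force: [-0.3, 1.3, 13.0]
width: 0.0002
finger_force: 6.4
```

Emit:
arm_command --motion '[[[-0.1, -0.005, 0], [0, 0, 0], 0], [[-0.1, -0.005, 0], [0, 0, 0], 0], [[-0.1, -0.005, 0], [0, 0, 0], 0]]'

```text
time_s: 8.25
eef_pos: [0.4948, -0.0538, 0.0425]
eef_rot: [2.158, 2.274, 0.009]
contact_force: [3.6, 1.0, 8.9]
width: 0.0007
finger_force: 4.4
```

Emit:
arm_command --motion '[[[-0.1, -0.005, -0.003], [0, 0, 0], 0], [[-0.1, -0.005, -0.003], [0, 0, 0], 0], [[-0.1, -0.005, -0.003], [0, 0, 0], 0]]'

```text
time_s: 8.55
eef_pos: [0.4859, -0.0543, 0.0422]
eef_rot: [2.158, 2.274, 0.009]
contact_force: [4.1, 1.4, 8.8]
width: 0.0003
finger_force: 4.7
```

Force is steady at about 9 N with a small descent per row, so I continue the same way.

Emit:
arm_command --motion '[[[-0.1, -0.005, -0.004], [0, 0, 0], 0], [[-0.1, -0.005, -0.004], [0, 0, 0], 0], [[-0.1, -0.005, -0.004], [0, 0, 0], 0], [[-0.1, -0.005, -0.004], [0, 0, 0], 0]]'

```text
time_s: 8.95
eef_pos: [0.474, -0.0549, 0.0418]
eef_rot: [2.157, 2.274, 0.01]
contact_force: [4.2, 2.3, 11.6]
width: 0.0003
finger_force: 5.2
```

Emit:
arm_command --motion '[[[-0.1, -0.005, -0.004], [0, 0, 0], 0], [[-0.1, -0.005, -0.004], [0, 0, 0], 0], [[-0.1, -0.005, -0.004], [0, 0, 0], 0], [[-0.1, -0.005, -0.004], [0, 0, 0], 0]]'

```text
time_s: 9.35
eef_pos: [0.4622, -0.0555, 0.0414]
eef_rot: [2.157, 2.273, 0.01]
contact_force: [3.2, 1.1, 11.5]
width: 0.0004
finger_force: 5.7
```

Emit:
arm_command --motion '[[[-0.1, -0.005, -0.003], [0, 0, 0], 0], [[-0.1, -0.005, -0.003], [0, 0, 0], 0], [[-0.1, -0.005, -0.002], [0, 0, 0], 0], [[-0.1, -0.005, -0.002], [0, 0, 0], 0]]'

```text
time_s: 9.75
eef_pos: [0.4502, -0.0562, 0.0411]
eef_rot: [2.157, 2.273, 0.01]
contact_force: [3.3, 1.8, 11.3]
width: 0.0004
finger_force: 5.6
```

Emit:
arm_command --motion '[[[-0.1, -0.005, -0.003], [0, 0, 0], 0], [[-0.1, -0.005, -0.003], [0, 0, 0], 0], [[-0.1, -0.005, -0.003], [0, 0, 0], 0], [[-0.1, -0.005, -0.002], [0, 0, 0], 0], [[0, 0, 0], [0, 0, 0], 0]]'

```text
time_s: 10.25
eef_pos: [0.4375, -0.0568, 0.0406]
eef_rot: [2.158, 2.274, 0.008]
contact_force: [2.2, 1.3, 13.0]
width: 0.0004
finger_force: 6.2
```

Emit:
arm_command --motion '[[[0, 0, 0.05], [0, 0, 0], 0], [[0, 0, 0.1], [0, 0, 0], 0], [[0, 0, 0.6], [0, 0, 0], 0], [[0, 0, 1], [0, 0, 0], 0.6], [[0, 0, 1], [0, 0, 0], 0.6], [[0, 1, 1], [0, 0, 0], 0.6], [[0, 1, 1], [0, 0, 0], 0.6], [[0, 1, 0], [0, 0, 0], 0.6]]'

```text
time_s: 11.05
eef_pos: [0.4357, 0.0343, 0.1845]
eef_rot: [2.16, 2.275, 0.008]
contact_force: [0.9, -0.9, -0.4]
width: 0.0376
finger_force: 0.0
```

Emit:
arm_command --motion '[[[-0.1, 1, 0], [0, 0, 0], 0.6], [[-0.1, 1, 0], [0, 0, 0], 0.6], [[-0.1, 1, 0], [0, 0, 0], 0.6], [[-0.1, 1, 0], [0, 0, 0], 0.6], [[-0.1, 1, 0], [0, 0, 0], 0.6], [[-0.1, 1, 0], [0, 0, 0], 0.6], [[-0.1, 1, 0], [0, 0, 0], 0.6], [[-0.1, 1, 0], [0, 0, 0], 0.6]]'

```text
time_s: 11.85
eef_pos: [0.4089, 0.2741, 0.1805]
eef_rot: [-2.162, -2.279, 0.003]
contact_force: [-0.1, 0.1, -0.3]
width: 0.0548
finger_force: 0.0
```

Emit:
arm_command --motion '[[[0, 1, 0], [0, 0, 0], 0.6], [[0, 1, 0], [0, 0, 0], 0.6], [[0, 0, 0], [0, 0, 0], 0.6], [[0, 0, 0], [0, 0, 0], 0.6]]'

```text
time_s: 12.25
eef_pos: [0.4092, 0.333, 0.1803]
eef_rot: [2.16, 2.281, -0.004]
contact_force: [-0.4, 0.0, 0.7]
width: 0.0548
finger_force: 0.0
```

Run:
```python
from h import *
s=state(); print(s["eef_pos"],s["width"])
t=read_camera("top"); c=read_camera("scene"); np.save("top1.npy",t,allow_pickle=True); np.save("scene1.npy",c,allow_pickle=True)
o=np.zeros((600,800,3),np.uint8)
o[:440,:]=cv2.resize(t["frame"][130:240,200:400],None,fx=4,fy=4,interpolation=2)
o[440:,:]=cv2.resize(c["frame"][220:280,180:480],(800,160),interpolation=2)
cv2.imwrite("pics/open.png",o)
hsv=cv2.cvtColor(t["frame"],cv2.COLOR_BGR2HSV)
m=cv2.inRange(hsv[150:185,352:380],(95,70,30),(125,255,255)); k=max(cv2.findContours(m,0,1)[0],key=cv2.contourArea)+[352,150]
e=cv2.fitEllipse(cv2.convexHull(k)); print("top blue",e,onz(t,*e[0],.034))
hsv=cv2.cvtColor(c["frame"],cv2.COLOR_BGR2HSV)
m=cv2.inRange(hsv[245:285,305:345],(95,70,30),(125,255,255)); k=max(cv2.findContours(m,0,1)[0],key=cv2.contourArea)+[305,245]
e=cv2.fitEllipse(cv2.convexHull(k)); print("scene blue",e,onz(c,*e[0],.025))
```

```text
[0.40917557 0.33303389 0.18027621] 0.054764961851302356
top blue ((364.716064453125, 164.00912475585938), (16.58510971069336, 16.72197723388672), 84.67151641845703) [ 0.6412234  -0.09815028  0.034     ]
scene blue ((325.5168762207031, 262.0858459472656), (20.119016647338867, 22.172395706176758), 154.7804412841797) [ 0.64158798 -0.09896318  0.025     ]
```

View pics/open.png

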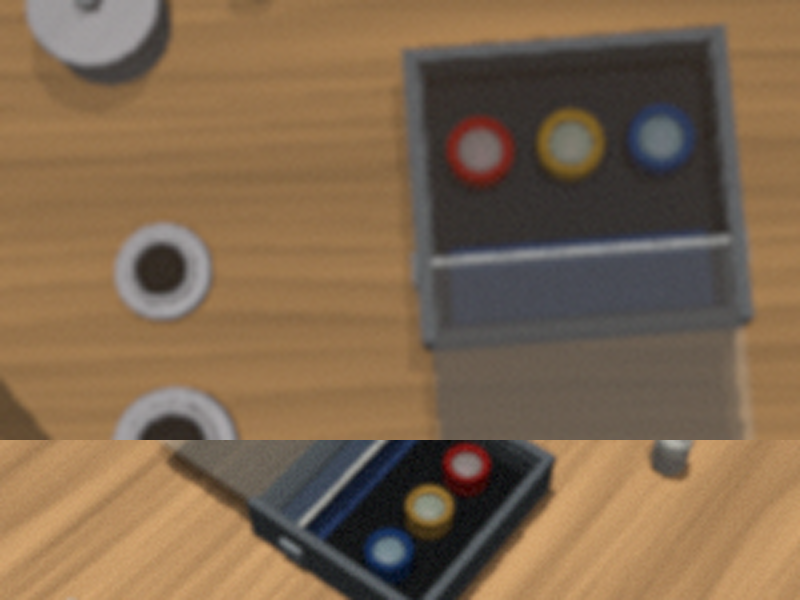

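The lid is drawn clear: its rear edge at crop (580,250) lies about 55 mm in front of the lens row, and all three lenses are exposed with blue at (660,137). Both views put blue at (0.641, -0.0985). Next, the grasp, with the fingers along the case's x.

Emit:
arm_command --motion '[[[0.5, -1, 0], [0, 0, 0], 0.6], [[0.5, -1, 0], [0, 0, 0], 0.6], [[0.5, -1, 0], [0, 0, 0], 0.6], [[0.5, -1, 0], [0, 0, 0], 0.6], [[0.5, -1, 0], [0, 0, 0], 0.6], [[0.5, -1, 0], [0, 0, 0], 0.6], [[0.5, -1, 0], [0, 0, 0], 0.6], [[0.5, -1, 0], [0, 0, 0], 0.6]]'

```text
time_s: 13.15
eef_pos: [0.5297, 0.0909, 0.1813]
eef_rot: [-2.164, -2.277, 0.001]
contact_force: [0.2, 0.8, -0.3]
width: 0.0546
finger_force: 0.0
```

Emit:
arm_command --motion '[[[0.5, -1, 0], [0, 0, 0], 0.6], [[0.5, -1, 0], [0, 0, 0], 0.6], [[0.5, -1, 0], [0, 0, 0], 0.6], [[0.5, -1, -0.5], [0, 0, 0], 0.6], [[0.5, -1, -1], [0, 0, 0], 0.6], [[0.5, -1, -1], [0, 0, 0], 0.6], [[0, 0, 0], [0, 0, 0], 0.6], [[0, 0, 0], [0, 0, 0], 0.6]]'

```text
time_s: 13.95
eef_pos: [0.6188, -0.0877, 0.1055]
eef_rot: [-2.163, -2.275, 0.002]
contact_force: [0.1, -0.3, 0.3]
width: 0.0547
finger_force: 0.0
```

Emit:
arm_command --motion '[[[0.4, -0.2, 0], [0, 0, 0], 0.6], [[0.34, -0.16, 0], [0, 0, 0], 0.6], [[0, 0, -0.8], [0, 0, 0], 0.6], [[0, 0, -0.7], [0, 0, 0], 0.6], [[0, 0, 0], [0, 0, 0], 0.6], [[0, 0, 0], [0, 0, 0], 0.6]]'

```text
time_s: 14.55
eef_pos: [0.6426, -0.0969, 0.0623]
eef_rot: [2.161, 2.279, 0.001]
contact_force: [0.5, 0.1, -0.6]
width: 0.0545
finger_force: 0.0
```

Run:
```python
from h import *
s=state(); print(s["eef_pos"])
c=read_camera("scene"); print(proj(c,s["eef_pos"]),proj(c,[.641,-.0985,.034]))
t=read_camera("top")
o=np.zeros((500,800,3),np.uint8); o[:,:400]=cv2.resize(c["frame"][210:290,290:354],(400,500),interpolation=2)
o[:400,400:]=cv2.resize(t["frame"][130:210,310:390],(400,400),interpolation=2)
cv2.imwrite("pics/pregrasp.png",o)
```

```text
[ 0.64255539 -0.09691286  0.06231538]
[326.44728327 252.15586328] [325.4269579  259.53616148]
```

View pics/pregrasp.png

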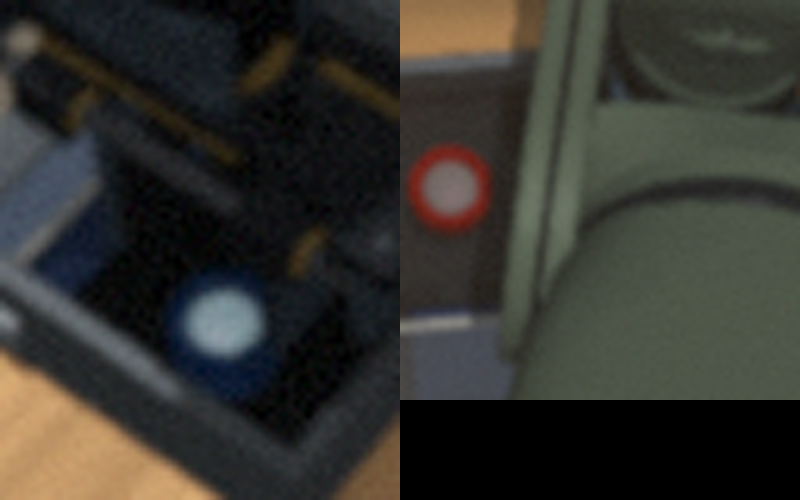

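The blue lens at (225,325) in the left panel sits between and below the open fingers. I'll correct by 1.5 mm and descend.

Emit:
arm_command --motion '[[[-0.05, -0.05, -0.3], [0, 0, 0], 0.6], [[0, 0, -0.4], [0, 0, 0], 0.6], [[0, 0, -0.4], [0, 0, 0], 0.6], [[0, 0, -0.15], [0, 0, 0], 0.6], [[0, 0, -0.05], [0, 0, 0], 0.6], [[0, 0, 0], [0, 0, 0], 0.6], [[0, 0, 0], [0, 0, 0], 0.6]]'

```text
time_s: 15.35
eef_pos: [0.641, -0.0989, 0.0225]
eef_rot: [2.162, 2.279, 0.001]
contact_force: [-0.4, 0.1, -0.2]
width: 0.0548
finger_force: 0.0
```

Emit:
arm_command --motion '[[[0, 0, -0.09], [0, 0, 0], 0.6], [[0, 0, 0], [0, 0, 0], 0.45], [[0, 0, 0], [0, 0, 0], 0.4], [[0, 0, 0], [0, 0, 0], 0.3], [[0, 0, 0], [0, 0, 0], 0.2], [[0, 0, 0], [0, 0, 0], 0.1], [[0, 0, 0], [0, 0, 0], 0], [[0, 0, 0], [0, 0, 0], 0]]'

```text
time_s: 16.15
eef_pos: [0.6418, -0.0989, 0.02]
eef_rot: [2.16, 2.278, 0.003]
contact_force: [5.0, -0.2, 0.6]
width: 0.0373
finger_force: 30.0
```

Emit:
arm_command --motion '[[[0, 0, 0.05], [0, 0, 0], 0], [[0, 0, 0.1], [0, 0, 0], 0], [[0, 0, 0.2], [0, 0, 0], 0], [[0, 0, 0.4], [0, 0, 0], 0], [[0, 0, 0.7], [0, 0, 0], 0], [[0, 0, 0.9], [0, 0, 0], 0], [[0, 0, 0.9], [0, 0, 0], 0], [[0, 0, 0], [0, 0, 0], 0]]'

```text
time_s: 16.95
eef_pos: [0.6423, -0.0993, 0.1219]
eef_rot: [2.158, 2.275, 0.006]
contact_force: [0.3, -0.4, 0.2]
width: 0.0374
finger_force: 30.0
```

Emit:
arm_command --motion '[[[-0.3, 0.5, 0], [0, 0, 0], 0], [[-0.55, 0.9, 0], [0, 0, 0], 0], [[-0.6, 1, 0], [0, 0, 0], 0], [[-0.6, 1, 0], [0, 0, 0], 0], [[-0.6, 1, 0], [0, 0, 0], 0], [[-0.6, 1, 0], [0, 0, 0], 0], [[-0.6, 1, 0], [0, 0, 0], 0], [[-0.6, 1, 0], [0, 0, 0], 0]]'

```text
time_s: 17.75
eef_pos: [0.5036, 0.1244, 0.1155]
eef_rot: [-2.16, -2.277, 0.006]
contact_force: [0.8, 0.7, -0.7]
width: 0.0371
finger_force: 30.0
```

Emit:
arm_command --motion '[[[-0.6, 1, 0], [0, 0, 0], 0], [[-0.6, 0.7, 0], [0, 0, 0], 0], [[-0.4, 0.36, 0], [0, 0, 0], 0], [[-0.2, 0, 0], [0, 0, 0], 0], [[0, 0, -0.5], [0, 0, 0], 0], [[0, 0, -0.7], [0, 0, 0], 0], [[0, 0, -0.3], [0, 0, 0], 0], [[0, 0, 0], [0, 0, 0], 0]]'

```text
time_s: 18.55
eef_pos: [0.4521, 0.1838, 0.0707]
eef_rot: [-2.162, -2.277, 0.005]
contact_force: [-0.8, 0.0, 0.8]
width: 0.0373
finger_force: 30.0
```

Run:
```python
from h import *
s=state(); p=s["eef_pos"]; print(p,s["width"],s["finger_force"])
c=read_camera("scene"); t=read_camera("top"); np.save("scene2.npy",c,allow_pickle=True)
print("tcp",proj(c,p),"lens top exp",proj(c,p+[0,0,.014]),"cup pred",proj(c,[.471,.185,.022]))
x0,y0=320,120
o=cv2.resize(c["frame"][y0:y0+55,x0:x0+70],None,fx=8,fy=8,interpolation=2)
o=np.hstack([o,np.zeros((440,240,3),np.uint8)]); o[:240,560:]=cv2.resize(t["frame"][212:272,213:273],None,fx=4,fy=4)
cv2.imwrite("pics/over.png",o)
```

```text
[0.45206539 0.18381784 0.07066403] 0.03726131630879466 29.99844342470169
tcp [341.34357895 135.04008167] lens top exp [341.47271663 130.83445944] cup pred [346.94539668 152.18067968]
```

View pics/over.png

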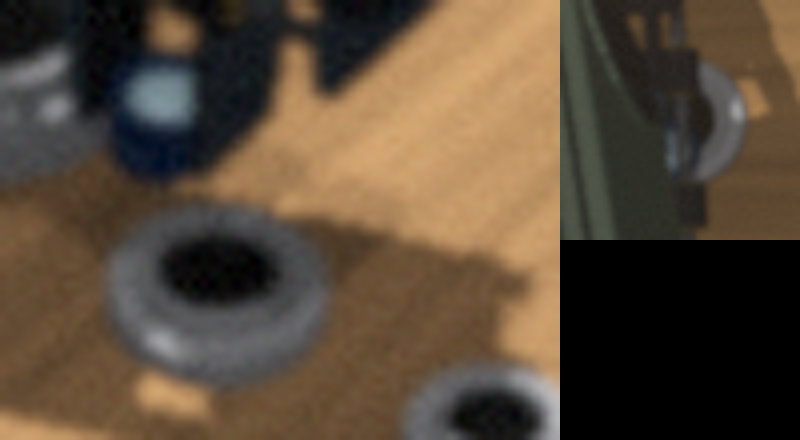

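Left panel: the lens, held upright at (163,98), is short of the cup, which is at (219,269). It's about 19 mm low in x. I'll shift, lower a little, and compare lens and cup directly.

Emit:
arm_command --motion '[[[0.35, 0.01, 0], [0, 0, 0], 0], [[0.3, 0, -0.2], [0, 0, 0], 0], [[0, 0, -0.3], [0, 0, 0], 0], [[0, 0, 0], [0, 0, 0], 0], [[0, 0, 0], [0, 0, 0], 0]]'

```text
time_s: 19.15
eef_pos: [0.4721, 0.185, 0.0564]
eef_rot: [-2.162, -2.279, 0.002]
contact_force: [1.0, -0.2, 0.4]
width: 0.0375
finger_force: 30.0
```

Run:
```python
from h import *
s=state(); p=s["eef_pos"]; print("tcp",p)
t0=np.load("top0.npy",allow_pickle=True).item(); t1=np.load("top1.npy",allow_pickle=True).item(); s1=np.load("scene1.npy",allow_pickle=True).item()
c=read_camera("scene"); t=read_camera("top")
def cup(cam,b,f):  # dark opening, bright ring
    g=cv2.cvtColor(cam["frame"],6); x0,y0,x1,y1=b
    k=max(cv2.findContours((g[y0:y1,x0:x1]<f).astype(np.uint8)*255,0,1)[0],key=cv2.contourArea)+[x0,y0]
    return cv2.fitEllipse(k)
for f in(50,60,75,90):
  for n,cam,b in(("top0",t0,(222,222,265,263)),("top1",t1,(222,222,265,263)),("sc0",np.load("scene0.npy",allow_pickle=True).item(),(330,143,363,165)),("sc1",s1,(330,143,363,165))):
    e=cup(cam,b,f); print(f,n,np.round(e[0],1),np.round(e[1],1),np.round(onz(cam,*e[0],.022)[:2],4))
def glass(cam,b,z,n):  # bright centre glass of the blue lens
    x0,y0,x1,y1=b; g=cv2.cvtColor(cam["frame"][y0:y1,x0:x1],6)
    m=((g>110)&(cv2.cvtColor(cam["frame"][y0:y1,x0:x1],40)[...,0]>80)).astype(np.uint8)*255
    k=max(cv2.findContours(m,0,1)[0],key=cv2.contourArea)+[x0,y0]; e=cv2.fitEllipse(k)
    print(n,np.round(e[0],1),np.round(e[1],1),np.round(onz(cam,*e[0],z)[:2],4))
glass(t1,(352,150,380,178),.034,"lens top1"); glass(s1,(310,245,342,278),.034,"lens sc1")
u=proj(c,p+[0,0,.014]).astype(int); print(u); glass(c,(u[0]-10,u[1]-9,u[0]+10,u[1]+9),p[2]+.014,"lens now")
x0,y0=u-[35,22]; cv2.imwrite("pics/over2.png",cv2.resize(c["frame"][y0:y0+60,x0:x0+70],None,fx=8,fy=8,interpolation=2))
```

```text
tcp [0.47205163 0.18503325 0.05640692]
50 top0 [242.7 241.9] [14.1 14.7] [0.4708 0.184 ]
50 top1 [242.6 241.9] [13.8 14.4] [0.4708 0.1843]
50 sc0 [346.9 152.8] [ 7.2 12.4] [0.4724 0.1833]
50 sc1 [347.  152.9] [ 6.9 12.3] [0.4727 0.183 ]
60 top0 [242.6 241.8] [14.8 15.7] [0.4711 0.1843]
60 top1 [242.7 241.8] [14.6 15.1] [0.471  0.1839]
60 sc0 [346.5 152.9] [ 8.1 12.9] [0.4719 0.1822]
60 sc1 [346.8 153. ] [ 8.  12.6] [0.4725 0.1825]
75 top0 [242.5 241.8] [15.5 16.2] [0.471  0.1844]
75 top1 [242.6 241.8] [15.4 16. ] [0.471  0.1843]
75 sc0 [346.7 152.8] [ 8.8 13.3] [0.472  0.1828]
75 sc1 [346.7 153. ] [ 8.4 13.6] [0.4723 0.1825]
90 top0 [242.6 241.9] [16.2 17.2] [0.4708 0.1842]
90 top1 [242.5 241.8] [16.  16.5] [0.471  0.1844]
90 sc0 [346.8 152.7] [ 9.2 14.2] [0.472  0.1833]
90 sc1 [346.9 152.8] [ 9.  14.3] [0.4722 0.1832]
lens top1 [364.9 164.9] [4. 5.] [ 0.6392 -0.0985]
lens sc1 [325.3 261.4] [7.4 9.1] [ 0.6437 -0.1022]
[347 138]
lens now [346.4 139.3] [5.1 6. ] [0.4711 0.1801]
```

View pics/over2.png

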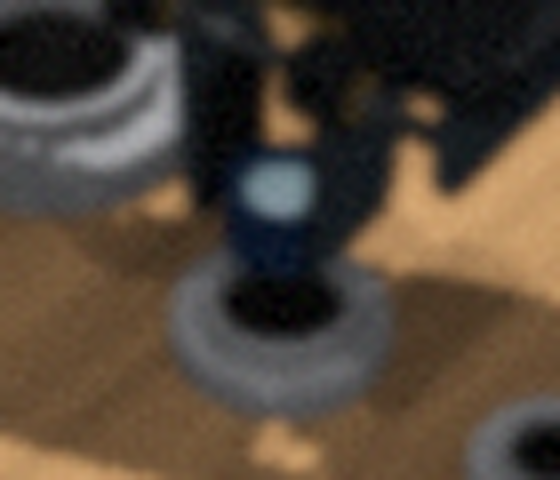

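The lens is right over the cup: lens at (277,190), cup opening at (281,298), both upright in the crop. The differential estimate puts the target TCP at about (0.4718, 0.1834). I shift -1.6 mm in y and lower with force checks.

Emit:
arm_command --motion '[[[-0.01, -0.055, 0], [0, 0, 0], 0], [[0, 0, -0.3], [0, 0, 0], 0], [[0, 0, -0.3], [0, 0, 0], 0], [[0, 0, -0.1], [0, 0, 0], 0], [[0, 0, 0], [0, 0, 0], 0], [[0, 0, 0], [0, 0, 0], 0]]'

```text
time_s: 19.85
eef_pos: [0.4723, 0.1836, 0.0358]
eef_rot: [-2.162, -2.279, 0.0]
contact_force: [-0.6, -0.4, -0.9]
width: 0.0368
finger_force: 30.0
```

Emit:
arm_command --motion '[[[0, 0, -0.03], [0, 0, 0], 0], [[0, 0, -0.03], [0, 0, 0], 0], [[0, 0, -0.03], [0, 0, 0], 0], [[0, 0, -0.03], [0, 0, 0], 0], [[0, 0, 0], [0, 0, 0], 0]]'

```text
time_s: 20.35
eef_pos: [0.4722, 0.1836, 0.0323]
eef_rot: [-2.162, -2.279, 0.0]
contact_force: [0.1, 0.1, 0.2]
width: 0.0372
finger_force: 30.0
```

Emit:
arm_command --motion '[[[0, 0, -0.03], [0, 0, 0], 0], [[0, 0, -0.03], [0, 0, 0], 0], [[0, 0, 0], [0, 0, 0], 0]]'

```text
time_s: 20.65
eef_pos: [0.4722, 0.1836, 0.0305]
eef_rot: [-2.162, -2.279, 0.0]
contact_force: [0.7, -0.2, -0.5]
width: 0.0373
finger_force: 30.0
```

Emit:
arm_command --motion '[[[0, 0, -0.03], [0, 0, 0], 0], [[0, 0, -0.03], [0, 0, 0], 0], [[0, 0, 0], [0, 0, 0], 0]]'

```text
time_s: 20.95
eef_pos: [0.4722, 0.1836, 0.0287]
eef_rot: [-2.162, -2.279, 0.0]
contact_force: [-0.5, 0.1, -0.5]
width: 0.0373
finger_force: 30.0
```

No contact at rim height, so the lens is entering the cup.

Emit:
arm_command --motion '[[[0, 0, -0.03], [0, 0, 0], 0], [[0, 0, -0.03], [0, 0, 0], 0], [[0, 0, -0.03], [0, 0, 0], 0], [[0, 0, 0], [0, 0, 0], 0]]'

```text
time_s: 21.35
eef_pos: [0.4722, 0.1836, 0.026]
eef_rot: [-2.162, -2.279, 0.0]
contact_force: [-0.5, -0.8, -0.2]
width: 0.0376
finger_force: 30.0
```

Emit:
arm_command --motion '[[[0, 0, -0.02], [0, 0, 0], 0], [[0, 0, -0.02], [0, 0, 0], 0], [[0, 0, 0], [0, 0, 0], 0]]'

```text
time_s: 21.65
eef_pos: [0.4723, 0.1836, 0.0249]
eef_rot: [2.162, 2.279, -0.0]
contact_force: [-0.4, -0.0, -0.0]
width: 0.0367
finger_force: 30.0
```

Emit:
arm_command --motion '[[[0, 0, -0.015], [0, 0, 0], 0], [[0, 0, -0.015], [0, 0, 0], 0], [[0, 0, 0], [0, 0, 0], 0]]'

```text
time_s: 21.95
eef_pos: [0.4723, 0.1836, 0.024]
eef_rot: [2.162, 2.279, -0.0]
contact_force: [-0.8, 0.4, -0.2]
width: 0.037
finger_force: 30.0
```

Emit:
arm_command --motion '[[[0, 0, -0.01], [0, 0, 0], 0], [[0, 0, 0], [0, 0, 0], 0]]'

```text
time_s: 22.15
eef_pos: [0.4723, 0.1836, 0.0238]
eef_rot: [2.162, 2.279, 0.0]
contact_force: [-0.1, 0.1, 1.1]
width: 0.0369
finger_force: 30.0
```

Emit:
arm_command --motion '[[[0, 0, -0.01], [0, 0, 0], 0], [[0, 0, 0], [0, 0, 0], 0]]'

```text
time_s: 22.35
eef_pos: [0.4724, 0.1836, 0.0238]
eef_rot: [2.162, 2.279, 0.0]
contact_force: [-1.6, -0.4, 5.2]
width: 0.0369
finger_force: 30.0
```

Emit:
arm_command --motion '[[[0, 0, 0], [0, 0, 0], 0.45], [[0, 0, 0], [0, 0, 0], 0.5], [[0, 0, 0], [0, 0, 0], 0.6], [[0, 0, 0], [0, 0, 0], 0.6], [[0, 0, 0], [0, 0, 0], 0.6]]'

```text
time_s: 22.85
eef_pos: [0.4723, 0.1836, 0.0233]
eef_rot: [-2.162, -2.279, 0.0]
contact_force: [0.2, 0.2, 0.2]
width: 0.0548
finger_force: 0.0
```

Seated and released. I'll lift straight up and move away.

Emit:
arm_command --motion '[[[0, 0, 0.1], [0, 0, 0], 0.6], [[0, 0, 0.3], [0, 0, 0], 0.6], [[0, 0, 0.6], [0, 0, 0], 0.6], [[0, 0, 1], [0, 0, 0], 0.6], [[0, 0, 1], [0, 0, 0], 0.6], [[0, 0, 1], [0, 0, 0], 0.6], [[-0.2, 1, 0.5], [0, 0, 0], 0.6], [[-0.2, 1, 0], [0, 0, 0], 0.6]]'

```text
time_s: 23.65
eef_pos: [0.462, 0.2446, 0.1622]
eef_rot: [2.163, 2.275, 0.011]
contact_force: [0.9, -0.5, 0.4]
width: 0.055
finger_force: 0.0
```

Emit:
arm_command --motion '[[[-0.2, 1, 0], [0, 0, 0], 0.6], [[-0.2, 1, 0], [0, 0, 0], 0.6], [[-0.2, 1, 0], [0, 0, 0], 0.6], [[-0.2, 1, 0], [0, 0, 0], 0.6], [[-0.2, 1, 0], [0, 0, 0], 0.6], [[0, 0, 0], [0, 0, 0], 0.6], [[0, 0, 0], [0, 0, 0], 0.6]]'

```text
time_s: 24.35
eef_pos: [0.43, 0.3937, 0.1587]
eef_rot: [2.16, 2.28, -0.0]
contact_force: [-0.6, -0.1, -0.4]
width: 0.0548
finger_force: 0.0
```

Run:
```python
from h import *
s=state(); print(s["eef_pos"])
c=read_camera("scene"); t=read_camera("top")
for n,cam,b in(("top",t,(220,220,268,265)),("sc",c,(325,130,370,170))):
    x0,y0,x1,y1=b; m=cv2.inRange(cv2.cvtColor(cam["frame"][y0:y1,x0:x1],40),(95,70,30),(125,255,255))
    k=max(cv2.findContours(m,0,1)[0],key=cv2.contourArea)+[x0,y0]; e=cv2.fitEllipse(cv2.convexHull(k)); print(n,np.round(e[0],1),np.round(e[1],1),onz(cam,*e[0],.038)[:2])
o=np.zeros((600,800,3),np.uint8); o[:440]=cv2.resize(t["frame"][130:240,200:400],None,fx=4,fy=4,interpolation=2)
o[440:,:320]=cv2.resize(c["frame"][140:170,320:380],(320,160),interpolation=2)
o[400:,400:]=cv2.resize(t["frame"][217:267,203:303],None,fx=4,fy=4,interpolation=2)
cv2.imwrite("pics/end.png",o)
```

```text
[0.43003338 0.39370547 0.15874661]
top [242.2 241.7] [15.4 16.2] [0.47010769 0.18201646]
sc [346.6 150.8] [13.1 14.4] [0.47679056 0.17556394]
```

View pics/end.png

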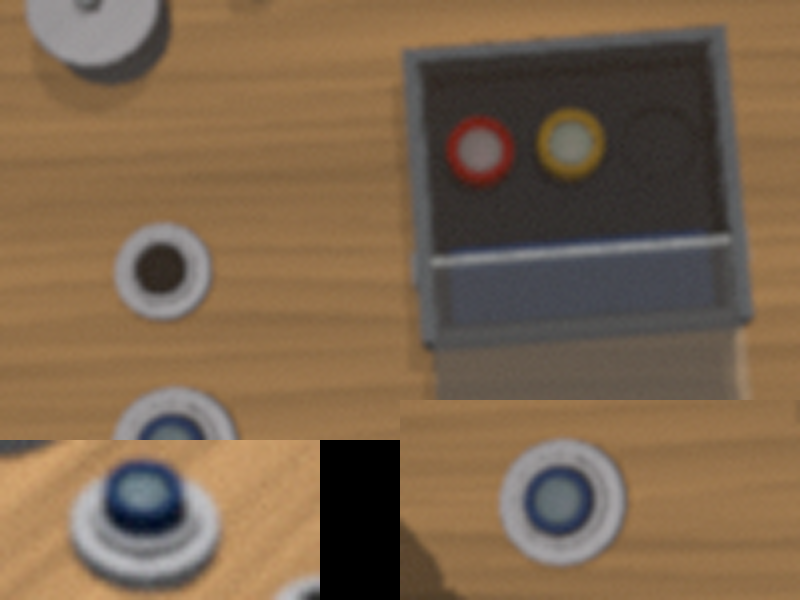

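The blue lens stands upright in the middle stand's cup, at (560,501) in the lower-right panel and level in the lower-left one. Red (480,150) and gold (571,143) haven't moved, the lid is still open, and the arm is clear.

```bash
python3 -c "
from bench import finish_job
print(finish_job())"
```

```text
the job is handed in; nothing more can be done
None
```

The job is handed in: the lid is drawn open about 0.11 m, the blue lens stands upright in the middle stand's cup, and red and gold are still in their wells; the pressing force I read on the lid peaked at about 13 N, and no verdict came back.

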